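# Advance the blue tally counter by one

### The job

One more blue-capped tube has gone into the rack: count it on the bench tally counter that has the blue knob. Swing its sprung advance lever all the way round to its stop, then let go so that it springs back home, advancing the dial by one step and no more. Leave the lever of the yellow counter alone.

Things in the scene. Friction and masses are not known exactly. Their poses are not given: they have to be found in the camera images.
- blue_counter: White tally counter with blue front strip, 150 x 150 x 50 mm high, fixed to the bench. Origin: centre of its underside, on the upright axis of lever and dial; z up, -x out of its front. On top an 80 mm aluminium dial with brass studs (to z 64 mm) under a flat steel lever arm (z 66 to 72, 16 mm wide). At rest the arm points 145 degrees anticlockwise (from above) from +x.
- blue_lever (a joint): Lever angle, rad: 0 at rest, anticlockwise from above to 1.22 at its hard stop, so the knob crosses the counter's front from its +y to its -y side. Knob: blue upright post 80 mm from the axis, 16 mm thick (20 near its top), z 72 to 126 mm, free all round. A spring returns the lever (at the knob 1 N at rest, 4 N at the stop) within a second; the knob may be pushed from behind.
- blue_dial (a joint): Angle turned by the blue counter's dial, rad: 0 at the start, growing anticlockwise. A ratchet drives it: after its first 25 degrees the lever takes the dial along, so one full swing advances it one step (45 degrees, 0.79 rad); it stays there as the lever springs back. A second full swing would add a second step.
- yellow_lever (a joint): Lever angle of the other counter, rad, 0 at rest. That counter is alike in build and size but has a yellow knob and strip, and stands 270 to 430 mm to the left or right of the blue one, turned differently. Not to be worked.
Things that resemble listed ones, but are neither listed nor needed, are in the scene too. Leave any orange look-alike of the blue_counter alone.

How it is judged (in metres and radians):
On the way:
1. the blue counter's lever has been swung to its stop (within 10 degrees) (value of joint blue_lever above 1.05 rad), for 0.1 s.
At the end, for the whole second after the job is handed in: The blue counter's lever is back home (within 0.12 rad, about 7 degrees) and at rest, its dial stands one step on (0.58 to 1.0 rad from the start), and the yellow counter's lever is at home (within 0.12 rad) (value of joint each of blue_lever, yellow_lever below 0.12 rad and velocity of joint blue_lever between -0.1 and 0.1 rad/s and value of joint blue_dial between 0.58 and 1 rad); the robot touches nothing.
It fails at once if the yellow counter's lever is swung (more than 0.2 rad, about 11 degrees) (value of joint yellow_lever above 0.2 rad).
It also fails if it takes over 32 s, if anything falls off the work surface, if the arm or the gripper's body presses on something with over 40 N, if the wrist force passes 120 N, or if a joint passes its speed limit or range.

### The arm

A 6-joint arm with a two-finger parallel gripper is mounted at the origin on the work surface. World frame = base frame: x ahead of the robot, y to its left, z up, the work surface at z = 0. Lengths are in mm, angles in rad, forces in N, time in s.
With the tool pointing down it reaches from about 275 to 1000 mm from the base axis. Payload 8.4 kg.
Tool frame: the origin (TCP) lies on the centre line of the jaws, within the pads' length; the fingertips stand 17 mm ahead of it and the grasp point (between the pads) lies 2 mm behind it (ctrl.tip_extent is the distance from the TCP to the fingertips, in mm); z points along the fingers, y is the direction in which the jaws open and shut (so a half turn about z gives the same grasp; the last joint's range is limited). The gripper opens to 85 mm and grips with 20 to 120 N. Pads are 22 mm wide; open, the fingers measure 114 mm over their backs; the gripper's body (76 mm by 85 mm) begins 54 mm behind the grasp point. The pads swing forward as they close: fully open they stand 13 mm farther back than shut.
Start: joints at [-1.324, 0.353, 1.633, -0, 1.155, -0.002], TCP at [153.899, -605.758, 248.281] pointing down, gripper open.
Joint ranges: [-2.63, 2.63], [-0.92, 2.1], [0.06, 2.66], [-1.3, 4.44], [0, 2.69], [-3.02, 3.02]. Speed limits (rad/s): [2.22, 2.22, 2.79, 3.14, 3.14, 3.14].

### API

Orientations are given as [roll, pitch, yaw] about the fixed x, y, z axes, in that order (R = Rz(yaw) Ry(pitch) Rx(roll)).
In Python, from station import sense, imaging, order, ctrl gives the robot as it stands. The module is installed in compiled form; this text tells all that it offers.
- The arm moves only by the tool step_arm, never from a script. Its argument "series" is text: rows parted by semicolons, each of 6 numbers parted by spaces: the shift along the tool's x, y, z normalised to -1 to 1, where 1 is 0.02 m, then the turn, a rotation vector about the tool's x, y, z normalised to -1 to 1, where 1 is 0.15 rad. A call has 1 to 8 rows; each row shifts and turns the commanded pose from where the row before left it, along the tool's axes as they then stand; what a row does not reach is not made up. A row lasts 1/10 s, in which the tool goes at most 50 mm and 8.59 degrees, less where a joint would pass 70% of its speed; a pose out of reach is approached as far as the arm can. A call with a number of a shift or a turn outside -1 to 1 is refused whole. A call with a gripper value outside its range is refused whole. "fingers" is the closure, from -1 (fully open) to 1 (shut), set as the call begins (left out, the last holds). The fingers move at their own pace and stop on an object; "squeeze" is the grip in N (left out, the last holds). Time passes only in rows, so rows that do not move let the fingers close. It gives the time, the measured TCP pose, the force and the opening at its end, in the units of the state.
- sense(): the state, without advancing time (a new reading comes with each control period).
- imaging.camera(name): name is "scene" or "side" or "wrist"; returns a dict with "color" (480x640x3 uint8, blue, green, red), "camera_matrix" (3x3 intrinsics, pixels), "R" (3x3) and "t" (3): a world point X has camera coordinates R X + t; the wrist camera has in their place "T_tool_cam" (4x4, takes a point from camera to tool coordinates, whose origin is the TCP and whose axes are the flange's). Camera axes: x right, y down, z forward; pixel columns grow to the right and rows downward; lengths in mm; the calibration is good to about 2 mm. The wrist camera is an equidistant fisheye: a pixel r from the principal point sees the ray r / f radians off the axis. A picture is of the moment at which its call begins: read the wrist's pose just before it. There is no depth.
- order.job_done(): hands the job in, once; it reports no verdict.
The state is a dict: "clock": time; "q": joint angles; "joint_vel": joint speeds; "joint_torque": joint torques, N m; "ee_pos": TCP position; "tcp_rot": TCP orientation; "contact_force": force on the tool from outside, world axes, zero at the start; "torque": the same for the moment, N m; "gripper_width": opening from 0.0 (shut) to 1.0 (fully open).
Only numpy, scipy, OpenCV 4.12 (cv2) and the standard library are available. Lean on these libraries where they do the work, as an engineer would, in place of code of your own. Each camera call takes 0.05 s, during which the arm holds its last target.

## Working session

There is one attempt and no reset: what is moved stays moved. The work goes in short steps, Python scripts to look and compute and a tool call to move; the robot and the scene stay as the last step left them, time stands still between calls to the robot, and variables do not carry over. Pictures are saved under pics/ and viewed, and the job is handed in when it is done.

Besides the shell and the picture viewer there is one more tool, called after "Request:" as a command line: name --argument value ..., lists and objects as JSON in quotes. step_arm: Moves the arm, as the interface text tells. Its arguments: {"type":"object","properties":{"series":{"type":"string"},"fingers":{"type":"number"},"squeeze":{"type":"number"}},"required":["series"]}

```bash
mkdir -p pics; cat > h.py <<'E'
from station import sense, imaging, order, ctrl
import numpy as np, cv2
E
python3 - <<'E'
from h import *
s=sense(); print(s)
for n in("scene","side","wrist"):
    c=imaging.camera(n); cv2.imwrite(f"pics/{n}0.png",c["color"])
    np.savez(f"{n}0.npz",**c)
    print(n,c["camera_matrix"].tolist(),c.get("T_tool_cam"), None if "R" not in c else (-c["R"].T@c["t"]))
E
```

```text
{'clock': 0.0, 'q': array([-1.32437139e+00,  3.53688250e-01,  1.63416192e+00, -2.25520814e-05,
        1.15522057e+00, -2.43548206e-03]), 'joint_vel': array([2.65560142e-04, 3.96571140e-05, 1.94546814e-03, 7.89847767e-04,
       8.43526629e-04, 6.09182131e-04]), 'joint_torque': array([-1.69816376e-04, -6.05251122e+01, -3.42072129e+01,  2.49487914e-05,
        9.47311433e-03,  6.07625417e-07]), 'ee_pos': array([ 153.79285205, -605.29037152,  247.52474516]), 'tcp_rot': array([-3.14011452e+00,  1.70191488e-05,  2.48869547e-01]), 'contact_force': array([0.28684249, 0.48296834, 0.83836847]), 'torque': array([0.00831542, 0.06846925, 0.00470757]), 'gripper_width': 1.000674919464892}
scene [[493.86362778447744, 0.0, 329.1812404293189], [0.0, 493.86362778447744, 239.3227009006193], [0.0, 0.0, 1.0]] None [ 980.0196382  -630.22824872  719.9341569 ]
side [[433.3856917316955, 0.0, 322.1432613161997], [0.0, 433.3856917316955, 231.47968203773686], [0.0, 0.0, 1.0]] None [ 235.52408633 -537.59062202  611.91663089]
wrist [[371.64829954431775, 0.0, 324.08596613250234], [0.0, 371.64829954431775, 242.79981710756894], [0.0, 0.0, 1.0]] [[ 4.01988030e-04 -9.56834423e-01 -2.90633317e-01  7.52277747e+01]
 [ 9.99998777e-01  8.23965884e-04 -1.32954951e-03 -3.93679831e-01]
 [ 1.51163068e-03 -2.90632427e-01  9.56833584e-01 -1.25794179e+02]
 [ 0.00000000e+00  0.00000000e+00  0.00000000e+00  1.00000000e+00]] None
```

View pics/scene0.png

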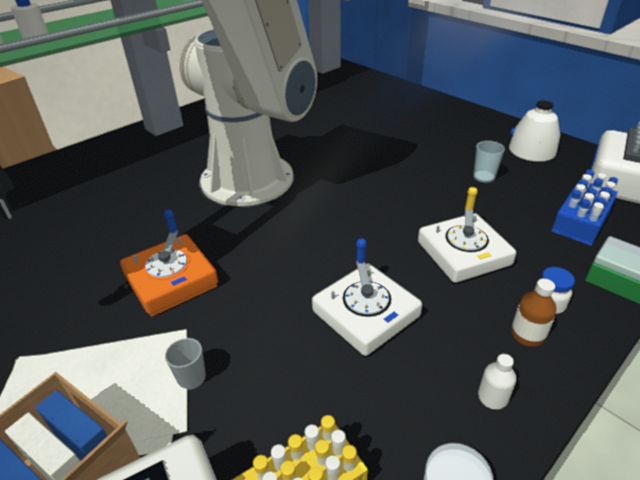

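View pics/side0.png

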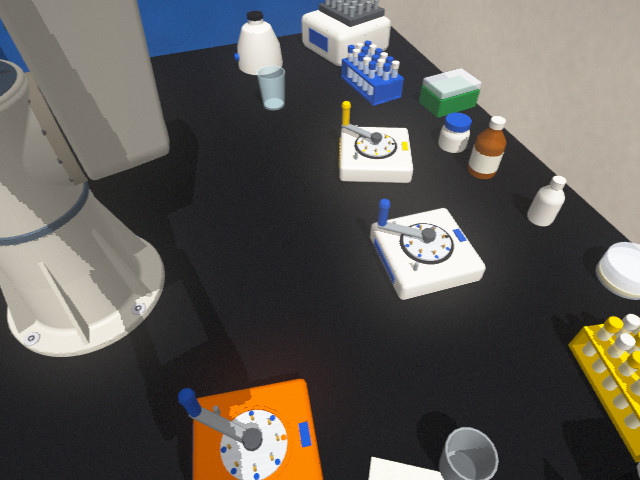

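View pics/wrist0.png

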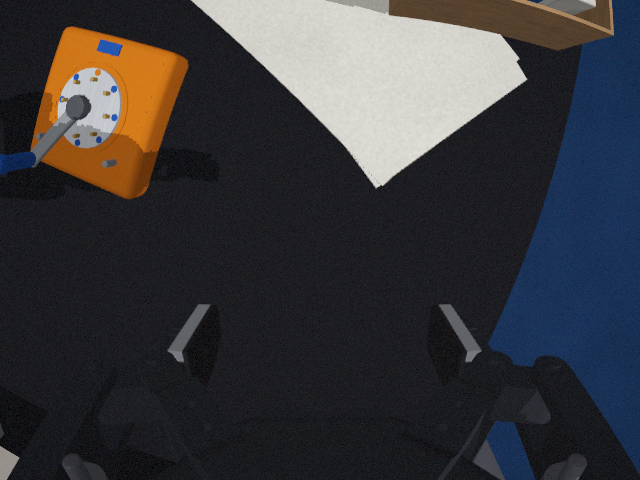

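The scene picture shows the blue counter at about (367,300) with its knob top at (361,243). The yellow counter is at (467,240) and the orange look-alike at (168,268). The side picture has the blue knob at (384,210) and its hub at (428,235).

```bash
cat >> h.py <<'E'
def ray(c,uv):
    K,R,t=c["camera_matrix"],c["R"],c["t"]
    d=R.T@np.linalg.inv(K)@np.array([uv[0],uv[1],1.]); return -R.T@t, d
def onz(c,uv,z):
    o,d=ray(c,uv); return o+d*(z-o[2])/d[2]
def tri(cs,uvs):
    A=np.zeros((3,3));b=np.zeros(3);L=[]
    for c,u in zip(cs,uvs):
        o,d=ray(c,u);d=d/np.linalg.norm(d);P=np.eye(3)-np.outer(d,d);A+=P;b+=P@o;L.append((P,o))
    x=np.linalg.solve(A,b); return x,[round(float(np.linalg.norm(P@(x-o))),1) for P,o in L]
E
python3 - <<'E'
from h import *
cs={n:dict(np.load(n+"0.npz")) for n in("scene","side")}
win={"scene":(300,220,430,360),"side":(360,190,490,305)}
for n,c in cs.items():
    x0,y0,x1,y1=win[n]
    im=c["color"][y0:y1,x0:x1].astype(int)
    hsv=cv2.cvtColor(c["color"],cv2.COLOR_BGR2HSV)[y0:y1,x0:x1]
    m=((abs(hsv[...,0].astype(int)-113)<14)&(hsv[...,1]>150)&(hsv[...,2]>60)).astype(np.uint8)
    k,l,st,ce=cv2.connectedComponentsWithStats(m)
    for i in range(1,k):
        if st[i,4]>15: print(n,"blue",st[i]+np.array([x0,y0,0,0,0]),(ce[i]+[x0,y0]).round(1))
    w=(im.min(2)>120).astype(np.uint8)
    w=cv2.morphologyEx(w,cv2.MORPH_CLOSE,np.ones((5,5)))
    cc=max(cv2.findContours(w,cv2.RETR_EXTERNAL,cv2.CHAIN_APPROX_NONE)[0],key=cv2.contourArea)
    h=cv2.convexHull(cc); print(n,cv2.approxPolyDP(h,4,True)[:,0].__add__([x0,y0]).tolist())
    big=cv2.resize(c["color"][y0:y1,x0:x1],None,fx=4.5,fy=4.5,interpolation=cv2.INTER_CUBIC)[:600]
    cv2.imwrite(f"pics/{n}_zoom.png",big)
E
```

```text
scene blue [356 238  11  25 209] [360.7 249.2]
scene blue [385 312  12  10  55] [390.5 316.4]
scene [[357, 263], [371, 265], [421, 302], [416, 317], [366, 354], [312, 305], [314, 295]]
side blue [379 199  11  27 186] [383.8 210.9]
side blue [453 229  13  12  73] [459.  234.8]
side [[445, 208], [483, 262], [482, 276], [402, 299], [371, 238], [372, 224]]
```

View pics/scene_zoom.png

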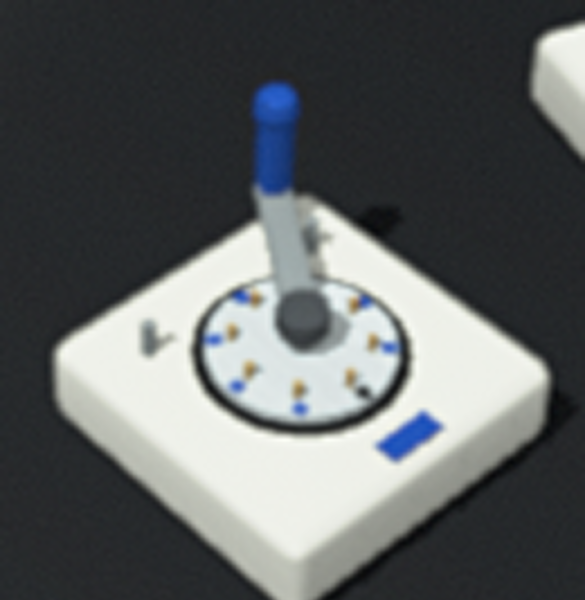

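View pics/side_zoom.png

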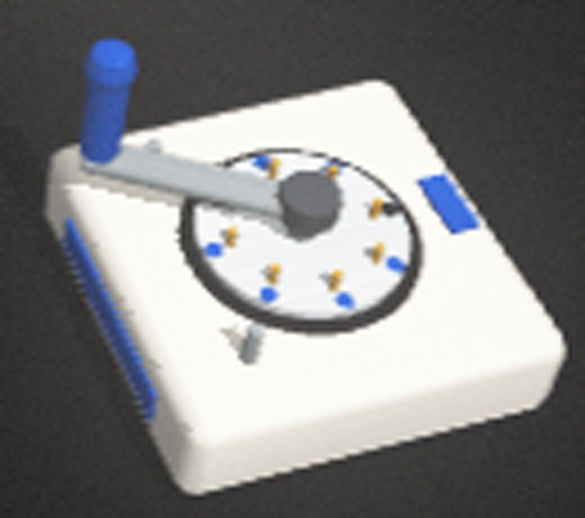

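```bash
python3 - <<'E'
from h import *
sc,si=[dict(np.load(n+"0.npz")) for n in("scene","side")]
T=lambda a,b:tri((sc,si),(a,b))
k=T((360.7,249.2),(383.8,210.9));print("knob",k, onz(sc,(360.7,249.2),101),onz(si,(383.8,210.9),101))
h=T((367.3,288.4),(428.9,232.2));print("hub",h)
kb=T((274/4.5+300,192/4.5+220),(100/4.5+360,157/4.5+190));print("knob base",kb)
d=k[0]-h[0];print(np.hypot(*d[:2]),np.degrees(np.arctan2(d[1],d[0])))
# body corners, virtual sharp corners at z50 , side view: dial centre
for n,c,u in(("scene dial",sc,(302/4.5+300,352/4.5+220)),("side dial",si,(302/4.5+360,240/4.5+190))): print(n,onz(c,u,54))
# front edge (side view) top: strip ends
a=onz(si,(68/4.5+360,225/4.5+190),30);b=onz(si,(152/4.5+360,412/4.5+190),30);print("strip",a,b,np.degrees(np.arctan2(*(a-b)[[1,0]])))
# yellow
for n,c,u in(("ylabel",sc,(467,237)),("y side",si,(376,143))): print(n,onz(c,u,54))
E
```

```text
knob (array([500.35480582, -88.66482291, 101.37271963]), [1.3, 1.3]) [499.41160974 -86.63342681 101.        ] [500.10896049 -90.04043323 101.        ]
hub (array([ 563.23542944, -137.39775533,   74.72313286]), [0.9, 0.9])
knob base (array([501.36137433, -87.97134083,  66.53183056]), [1.5, 1.5])
79.55420497234579 142.22406003295447
scene dial [ 566.48895758 -139.63267134   54.        ]
side dial [ 560.16326628 -144.61434367   54.        ]
strip [491.14795725 -89.10888648  30.        ] [ 482.4351902  -182.29659232   30.        ] 84.65854719684536
ylabel [596.00293451 143.04037386  54.        ]
y side [596.10855599 142.96232966  54.        ]
```

Request:
step_arm --series "0.4 -0.35 0 0 0 0;0.8 -0.7 0 0 0 0;1 -0.88 0 0 0 0;1 -0.88 0 0 0 0;1 -0.88 0 0 0 0;1 -0.88 0 0 0 0;1 -0.88 0 0 0 0;1 -0.88 0 0 0 0" --fingers 1 --squeeze 40

```text
clock: 0.95
ee_pos: [262.9, -445.9, 248.2]
tcp_rot: [-3.141, -0.0, 0.249]
contact_force: [0.4, 0.7, -0.2]
gripper_width: -0.005
```

Request:
step_arm --series "1 -0.88 0 0 0 0;1 -0.88 0 0 0 0;1 -0.88 0 0 0 0;1 -0.88 0 0 0 0;1 -0.88 0 0 0 0;1 -0.88 0 0 0 0;1 -0.88 0 0 0 0;1 -0.88 0 0 0 0"

```text
clock: 1.75
ee_pos: [383.0, -270.1, 248.3]
tcp_rot: [-3.141, -0.0, 0.249]
contact_force: [0.4, -1.0, 0.5]
gripper_width: 0.004
```

Request:
step_arm --series "1 -0.88 0 0 0 -0.5;1 -0.88 0 0 0 -0.5;1 -0.85 0 0 0 -0.5;1 -0.75 0 0 0 -0.5;0.6 -0.6 0 0 0 -0.5;0.3 -0.3 0 0 0 -0.5;0 0 0 0 0 -0.5;0 0 0 0 0 -0.5"

```text
clock: 2.55
ee_pos: [438.9, -154.9, 248.2]
tcp_rot: [-3.141, -0.0, 0.853]
contact_force: [0.0, -0.6, -0.4]
gripper_width: -0.0
```

```bash
python3 - <<'E'
from h import *
s=sense();c=imaging.camera("wrist");cv2.imwrite("pics/w1.png",c["color"]);np.savez("w1.npz",pos=s["ee_pos"],rot=s["tcp_rot"],**c)
print(s["ee_pos"],s["tcp_rot"],s["q"],ctrl.tip_extent)
E
```

```text
[ 438.92777458 -154.87574583  248.19745071] [-3.14129982e+00 -9.46957741e-05  8.52894981e-01] [-3.42571158e-01  1.01625970e-01  1.96168015e+00  2.21786874e-04
  1.07852429e+00  3.75225328e-01] 17.0
```

View pics/w1.png

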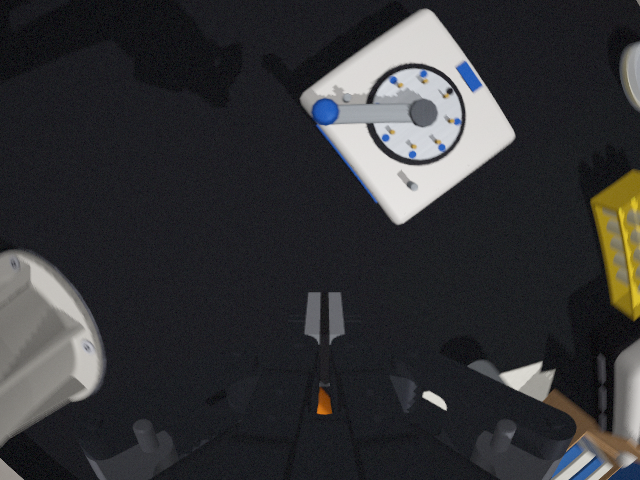

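The wrist view shows the knob top at (325,111), the hub at (424,112) and the shut fingers at (325,315).

```bash
cat >> h.py <<'E'
from scipy.spatial.transform import Rotation as Ro
def wray(c,uv,pos,rot):
    K=c["camera_matrix"];v=np.array([uv[0]-K[0,2],uv[1]-K[1,2]]);r=np.hypot(*v);th=r/K[0,0]
    d=np.r_[np.sin(th)*v/r,np.cos(th)]
    R=Ro.from_euler("xyz",rot).as_matrix();T=c["T_tool_cam"]
    return R@T[:3,3]+pos, R@T[:3,:3]@d
def wz(c,uv,pos,rot,z):
    o,d=wray(c,uv,pos,rot);return o+d*(z-o[2])/d[2]
E
python3 - <<'E'
from h import *
c=dict(np.load("w1.npz"))
f=lambda u,z:wz(c,u,c["pos"],c["rot"],z)
k=f((325,111),120);h=f((424,112),76);d=f((416,114),54)
print(k,h,d)
for H in(h,d):
  v=(k-H)[:2];print(np.hypot(*v),np.degrees(np.arctan2(v[1],v[0])))
P=np.array([k[:2],h[:2]])
E
```

```text
[499.01044509 -86.96277684 120.        ] [ 561.99232836 -136.07660022   76.        ] [ 560.55642063 -135.78652198   54.        ]
79.86792389560951 142.05258278662504
78.55994650439104 141.5754191452531
```

Request:
step_arm --series "0.95 0 0 0 0 0;0.95 0 0 0 0 0;0.95 0 0 0 0 0;0.95 0 0 0 0 0;0.95 0 0 0 0 0;0.95 0 0 0 0 0;0.93 -0.06 0 0 0 0;0 0 0 0 0 -0.37"

```text
clock: 3.4
ee_pos: [526.8, -53.8, 248.2]
tcp_rot: [3.142, -0.001, 0.904]
contact_force: [0.6, -0.6, 0.5]
gripper_width: -0.002
```

Request:
step_arm --series "0 0 1 0 0 0;0 0 1 0 0 0;0 0 1 0 0 0;0 0 1 0 0 0;0 0 0.7 0 0 0;0 0 0.3 0 0 0;0 0 0 0 0 0"

```text
clock: 4.1
ee_pos: [525.5, -55.5, 147.7]
tcp_rot: [-3.14, 0.001, 0.904]
contact_force: [-0.4, 0.4, 0.3]
gripper_width: 0.0
```

Clear of everything so far. I'll check from the wrist before the final descent.

```bash
python3 - <<'E'
from h import *
s=sense();c=imaging.camera("wrist");cv2.imwrite("pics/w2.png",c["color"])
c=imaging.camera("side");cv2.imwrite("pics/s2.png",cv2.resize(c["color"][130:330,300:520],None,fx=2.7,fy=2.7))
E
```

```text
(no output)
```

View pics/w2.png

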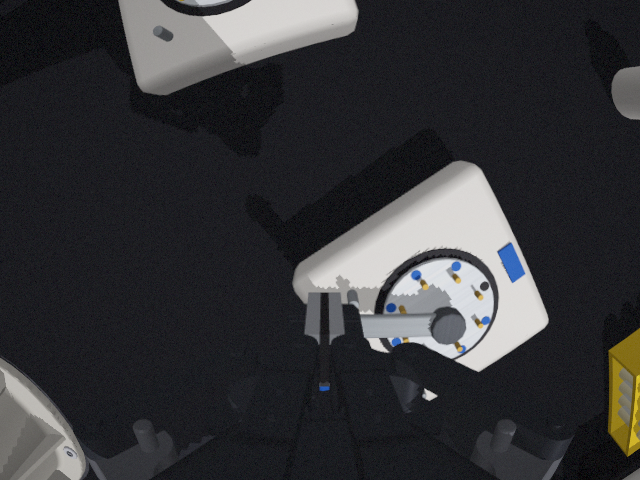

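View pics/s2.png

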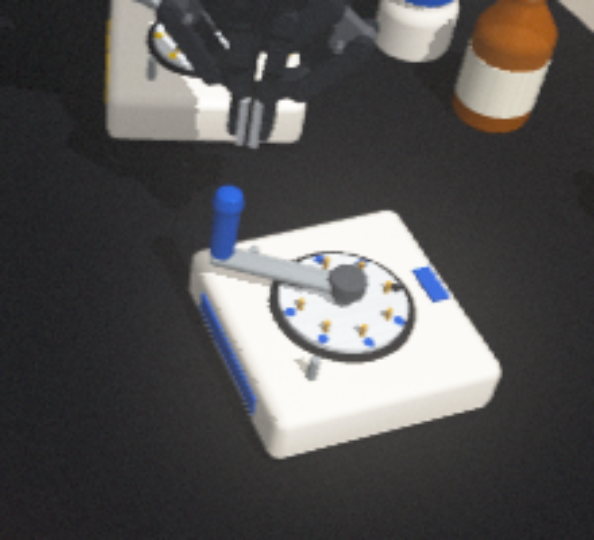

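The fingers are behind the knob on its yellow-counter side and clear of it. Next I'll descend and close up to it.

Request:
step_arm --series "0 0 0.8 0 0 0;0 0 0.8 0 0 0;0 0 0.6 0 0 0;0 0 0 0 0 0;-0.5 0 0 0 0 0;-0.45 0 0 0 0 0;0 0 0 0 0 0"

```text
clock: 4.9
ee_pos: [513.5, -71.6, 104.9]
tcp_rot: [3.141, 0.0, 0.903]
contact_force: [-0.3, 0.6, -0.0]
gripper_width: -0.006
```

Request:
step_arm --series "-0.4 -0.085 0 0 0 -0.667;-0.4 -0.085 0 0 0 -0.667;-0.4 -0.085 0 0 0 -0.667;-0.4 -0.085 0 0 0 -0.667;-0.4 -0.085 0 0 0 -0.667;-0.4 -0.085 0 0 0 -0.667;0 0 0 0 0 0"

```text
clock: 5.6
ee_pos: [485.4, -110.1, 104.7]
tcp_rot: [-3.141, -0.0, 1.505]
contact_force: [-1.2, 3.3, 1.1]
gripper_width: 0.005
```

```bash
cat >> h.py <<'E'
def lev():
    s=sense();p=s["ee_pos"][:2]-np.array([562.3,-136.6]);y=s["tcp_rot"][2]
    t=-np.array([np.cos(y),np.sin(y)]);r=np.array([t[1],-t[0]])
    print(s["clock"],s["ee_pos"],"yaw-lever",y-np.radians(52),"r,t",p@r,p@t,"F",s["contact_force"],s["q"][5])
E
python3 - <<'E'
from h import *
lev()
c=imaging.camera("side");cv2.imwrite("pics/s3.png",cv2.resize(c["color"][130:330,300:520],None,fx=2.7,fy=2.7))
E
```

```text
5.6 [ 485.35179477 -110.13587084  104.67876375] yaw-lever 0.5971566752573841 r,t 78.5274973753856 -21.326241499097602 F [-1.15261801  3.27693452  1.10678823] -0.160591384208172
```

View pics/s3.png

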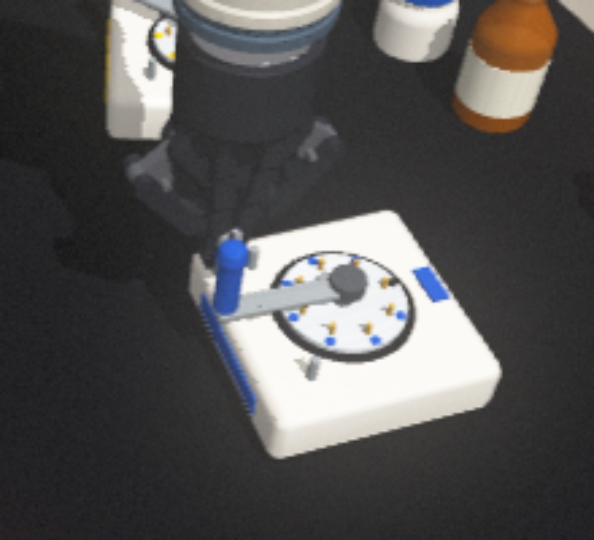

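The finger has pushed the lever about halfway, with roughly 3 N of contact force. I'll continue.

Request:
step_arm --series "-0.4 -0.085 0 0 0 -0.667;-0.4 -0.085 0 0 0 -0.667;-0.4 -0.085 0 0 0 -0.667;-0.4 -0.085 0 0 0 -0.667;-0.4 -0.085 0 0 0 -0.667;0 0 0 0 0 0"

```text
clock: 6.25
ee_pos: [482.3, -150.2, 104.2]
tcp_rot: [-3.141, -0.001, 2.003]
contact_force: [-3.2, 1.8, 1.0]
gripper_width: 0.001
```

```bash
python3 - <<'E'
from h import *
lev()
H=np.array([562.3,-136.6])
for n in("side","scene"):
    c=imaging.camera(n);im=c["color"]
    x0,y0,x1,y1={"side":(360,190,450,300),"scene":(290,220,380,320)}[n]
    hsv=cv2.cvtColor(im,cv2.COLOR_BGR2HSV)[y0:y1,x0:x1].astype(int)
    m=((abs(hsv[...,0]-113)<14)&(hsv[...,1]>150)&(hsv[...,2]>60)).astype(np.uint8)
    k,l,st,ce=cv2.connectedComponentsWithStats(m)
    for i in range(1,k):
        if st[i,4]>80:
            p=onz(c,ce[i]+[x0,y0],101);v=p[:2]-H;print(n,st[i],p,np.hypot(*v),(np.degrees(np.arctan2(v[1],v[0]))%360-142)/57.3)
    cv2.imwrite(f"pics/{n}4.png",cv2.resize(im[130:330,300:520] if n=="side" else im[200:370,270:450],None,fx=2.7,fy=2.7))
E
```

```text
6.25 [ 482.30444303 -150.24777909  104.22046799] yaw-lever 1.0953154367555027 r,t 78.35863433439225 -21.106288962851266 F [-3.1754031   1.77735407  0.96884012] -0.7370007387726565
side [ 34  45  14  28 225] [ 488.51707598 -172.27661529  101.        ] 81.95572435892217 1.1135320319534243
scene [ 31  36  10  25 208] [ 489.13749107 -170.21476466  101.        ] 80.51524772674229 1.093832063948796
```

View pics/side4.png

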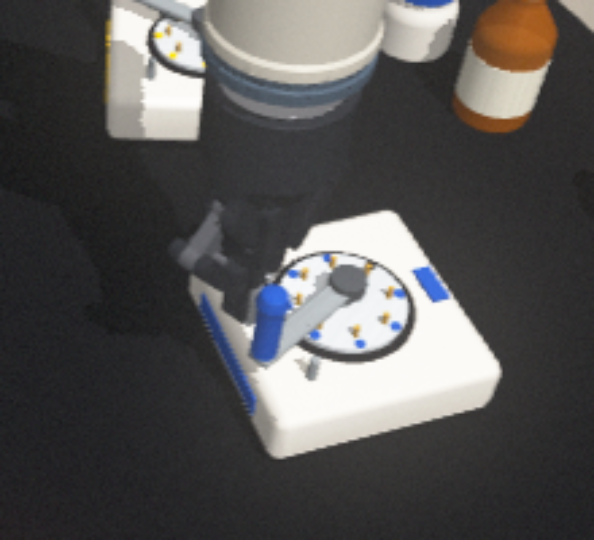

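The lever is at about 1.10 rad and not yet on its stop. I'll creep on and watch the force.

Request:
step_arm --series "-0.2 -0.042 0 0 0 -0.333;-0.2 -0.042 0 0 0 -0.333;0 0 0 0 0 0"

```text
clock: 6.65
ee_pos: [484.4, -157.7, 104.1]
tcp_rot: [-3.141, -0.001, 2.102]
contact_force: [-4.5, 0.9, 0.5]
gripper_width: 0.0
```

Request:
step_arm --series "-0.1 -0.02 0 0 0 -0.167;0 0 0 0 0 0"

```text
clock: 6.85
ee_pos: [485.1, -159.5, 104.1]
tcp_rot: [-3.141, -0.001, 2.127]
contact_force: [-4.2, 0.9, -0.1]
gripper_width: -0.001
```

Request:
step_arm --series "-0.1 -0.02 0 0 0 -0.167;0 0 0 0 0 0"

```text
clock: 7.05
ee_pos: [485.3, -160.9, 104.0]
tcp_rot: [-3.141, -0.002, 2.152]
contact_force: [-5.6, 4.4, 1.4]
gripper_width: -0.003
```

Request:
step_arm --series "-0.08 0 0 0 0 0;0 0 0 0 0 0"

```text
clock: 7.25
ee_pos: [485.4, -161.2, 103.9]
tcp_rot: [-3.14, -0.005, 2.151]
contact_force: [-7.8, 11.0, 6.2]
gripper_width: -0.001
```

The force rose to about 14 N against the hard stop, so the swing is complete. I'll retreat along the arc so the lever can spring home, then back away.

Request:
step_arm --series "0.3 0 0 0 0 0;0.4 0.125 0 0 0 0.667;0.4 0.125 0 0 0 0.667;0.4 0.125 0 0 0 0.667;0.4 0.125 0 0 0 0.667;0.4 0.125 0 0 0 0.667;0.4 0.125 0 0 0 0.667;0.4 0.125 0 0 0 0.667"

```text
clock: 8.05
ee_pos: [486.6, -100.3, 104.9]
tcp_rot: [3.138, 0.0, 1.448]
contact_force: [1.8, 0.9, -0.2]
gripper_width: -0.003
```

Request:
step_arm --series "0.4 0.125 0 0 0 0.667;0.4 0.125 0 0 0 0.667;0.4 0.125 0 0 0 0.667;0.4 0.125 0 0 0 0.667;0.4 0.125 0 0 0 0.667;0.6 0 0 0 0 0;0.6 0 0 0 0 0;0 0 0 0 0 0"

```text
clock: 8.85
ee_pos: [524.4, -46.2, 104.5]
tcp_rot: [3.14, -0.001, 0.957]
contact_force: [0.4, 0.7, -0.6]
gripper_width: -0.0
```

```bash
python3 - <<'E'
from h import *
lev()
c=imaging.camera("side");cv2.imwrite("pics/s5.png",cv2.resize(c["color"][130:330,300:520],None,fx=2.7,fy=2.7))
E
```

```text
8.85 [524.35295329 -46.16700309 104.51952793] yaw-lever 0.04928974118641494 r,t 83.11485333967362 -52.05791427832779 F [ 0.4450516   0.68475853 -0.63696989] 0.5229895867489457
```

View pics/s5.png

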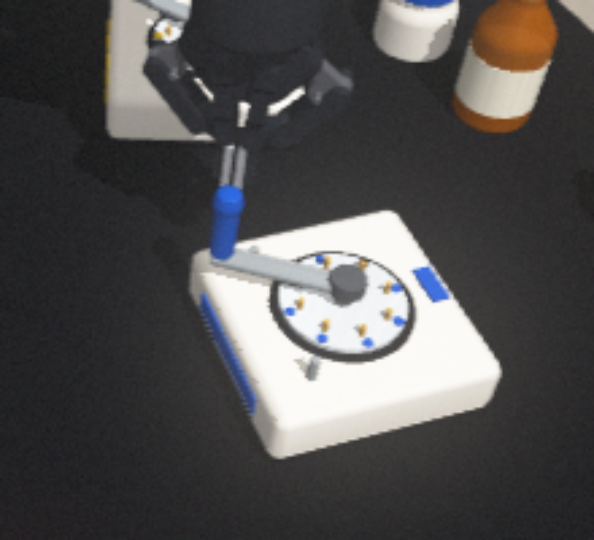

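The lever is home and clear of the fingers. I'll lift and check the dial mark.

Request:
step_arm --series "0 0 -1 0 0 0;0 0 -1 0 0 0;0 0 -1 0 0 0;0 0 -1 0 0 0;0 0 -1 0 0 0;0 0 -1 0 0 0;0 0 0 0 0 0"

```text
clock: 9.6
ee_pos: [524.1, -47.7, 226.8]
tcp_rot: [3.138, -0.002, 0.955]
contact_force: [1.5, -0.5, 0.3]
gripper_width: -0.0
```

```bash
python3 - <<'E'
from h import *
lev()
H=np.array([562.3,-136.6])
o=[]
for n in("side","scene"):
    c=imaging.camera(n);im=c["color"]
    x0,y0,x1,y1={"side":(360,190,450,300),"scene":(290,220,380,320)}[n]
    hsv=cv2.cvtColor(im,cv2.COLOR_BGR2HSV)[y0:y1,x0:x1].astype(int)
    m=((abs(hsv[...,0]-113)<14)&(hsv[...,1]>150)&(hsv[...,2]>60)).astype(np.uint8)
    k,l,st,ce=cv2.connectedComponentsWithStats(m)
    for i in range(1,k):
        if st[i,4]>80: print(n,(ce[i]+[x0,y0]).round(1))
    x0,y0,x1,y1={"side":(360,190,490,305),"scene":(300,220,430,360)}[n]
    o.append(cv2.resize(im[y0:y1,x0:x1],(400,400),interpolation=cv2.INTER_CUBIC))
cv2.imwrite("pics/end.png",np.hstack(o))
cv2.imwrite("pics/endscene.png",im)
E
```

```text
9.6 [524.14061021 -47.73297793 226.76100588] yaw-lever 0.04723423671800686 r,t 82.49022819547054 -50.48612574375466 F [ 1.46815871 -0.50950402  0.25758821] 0.5224871648141415
side [383.6 211.1]
scene [360.7 249.3]
```

View pics/end.png

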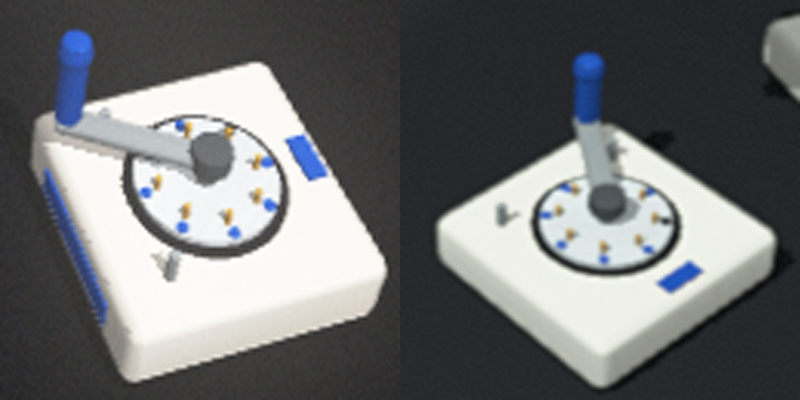

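View pics/endscene.png

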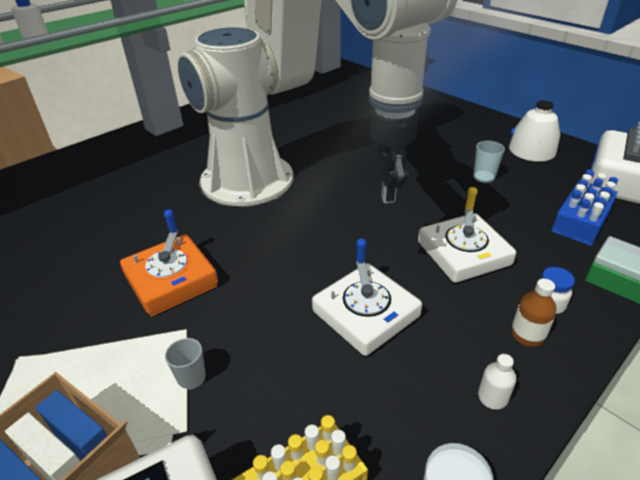

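In both views the knob is back at its starting pixels: (360.7,249.3) in scene and (383.6,211.1) in side. In the scene view the dial's black mark has moved one stud anticlockwise, and the yellow lever hasn't moved.

```bash
python3 -c "
from h import *
print(order.job_done())"
```

```text
the job is handed in; nothing more can be done
None
```

I counted the tube on the blue-knobbed counter and handed the job in at about 9.7 s of the 32 s allowed. `job_done` gives no verdict, so these checks are my own.

- **The swing:** I pushed the knob from behind with the shut fingers, round to its hard stop. The finger had turned about 1.22 rad when the contact force rose from about 4 N to about 14 N. I then backed off along the same arc so the lever could spring home, and lifted clear.
- **Lever at home:** in the last pictures the blue knob was within about 0.3 pixel of where it started in both views.
- **Dial:** its black mark had moved on by exactly one stud in the scene view. It was hidden behind the hub in the side view, so only one camera confirms the single step.
- **Other counters:** the yellow and orange levers looked unmoved. I judged those by eye and did not measure them.
- **Robot clear:** the gripper finished about 100 mm above the tops of the knobs. The wrist force there was about 1.5 N, which is roughly sensor noise.

No check failed or disagreed.

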